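# Load the shuttle of a drill jig under its leaf spring

### The job

Load the drill jig: with the fingertips press the metal shuttle down hard onto the jig's bed, against the sprung latch block it sits on, and, still pressing, push it along its channel under the leaf spring until it is fully home against the end stop and the latch block springs up behind it; then let go. Only press and push the shuttle, never lift it out of its channel, and leave the things standing round the jig where they are.

Things in the scene. Friction and masses are not known exactly. Their poses are not given: they have to be found in the camera images.
- drill_jig: Drill jig, fixed: pale wooden board 270 x 104 x 15 mm with a dark steel bed and two steel guide rails. Origin under the board's middle, on the counter; +x is the loading direction (level, along the 270 mm), +y left of it, z up. Bed surface 23 mm above the origin. Rails are 14 mm wide, rise 13 mm above the bed and leave a channel 49.4 mm wide along x, centred on y = 0.
- shuttle: Loose metal slab 130 (x) x 46 (y) x 14 (z) mm, 0.42 kg; rear half steel, front half aluminium with a copper blank set flush in its top. Origin in the middle of its underside; axes as the jig's, +x front. Starts at about jig x = -32 mm, lifted level 6 mm off the bed by the latch block, its front just short of the bridge and too high for it. Flat on the bed it clears the bridge by 2 mm; about 73 mm to go.
- thumb_spot (a point): Point on the shuttle's top where a fingertip presses, 34 mm behind the shuttle's middle, over the latch block at the start. The pressing area, marked by low dark ridges, reaches from 18 mm behind it to 14 mm ahead of it; there a cross rib 3 mm high, 40 mm wide and 4 mm thick stands on the top, against which a fingertip can push. x axis = shuttle's x.
- home_spot (a point): Fixed point on the bed at jig x = 41 mm: the shuttle's origin lies here when it is fully home against the end stop. The bridge is then 31 mm ahead of thumb_spot.
- bridge_edge (a point): Lower entry edge of the dark steel bridge across the channel, mid-channel, at jig x = 38 mm, 16 mm above the bed. The bridge is 12 mm long in x and 77 mm wide; with its screws and the clamped leaf it rises to 30 mm above the bed.
- stop_face (a point): Middle of the end stop's face, at jig x = 106 mm, on the bed: a dark steel block across the channel. A drill-guide arm with a brass bush overhangs it back to jig x = 91 mm, underside 20 mm and top 33 mm above the bed.
- latch_block (a joint): Depth in m to which the sprung brass latch block (50 x 30 mm, in the channel floor, from jig x = -77 to -27 mm) is pressed: 0 = sprung up, its top 6 mm above the bed; 0.006 = level with the bed. Its spring pushes up with about 6.5 N at 0 and 9.5 N at 0.006. The shuttle's rear end clears it when the shuttle is within 3 mm of home: it then springs up behind the shuttle and locks it.
- latch_top (a point): Centre of the top face of the latch block.
- leaf_spring (a joint): Angle in rad by which the leaf spring (steel, 28 mm wide, clamped on the bridge, sloping down in +x) is lifted: 0 = at rest, its nose 10 mm above the bed; about 0.12 with the shuttle under it, which it then holds down with about 6 N.
- leaf_nose (a point): Lowest point of the leaf spring's free end, at jig x = 77 mm.
- copper_spout: Bystander: bent copper spout 38 x 97 x 30 mm, lying on the counter. Origin under its middle.
- doming_block: Bystander: 50 mm steel doming block (a cube with a round hollow in its top), on the flat steel plate at the robot's right. Origin under its middle.
- blue_lid_jar: Bystander: white jar with a blue screw lid, 69 mm across, 77 mm high. Origin under its middle.
- wax_tin: Bystander: flat round brass-coloured tin, 62 mm across, 23 mm high. Origin under its middle.
Things that resemble listed ones, but are neither listed nor needed, are in the scene too. Leave any blue look-alike of the shuttle alone.

How it is judged:
On the way, in this order (a step that is already met when the one before it is completed fails the run):
1. the shuttle is pressed down to the bed while its front end is still at the entry of the bridge (value of joint latch_block above 0.0035 m and x of shuttle in the frame of drill_jig between -0.06 and -0.015 m), for 0.1 s.
2. the shuttle, still pressed flat on the bed over the latch block, has gone under the leaf spring and lifts it (value of joint latch_block above 0.004 m and value of joint leaf_spring above 0.05 rad and x of shuttle in the frame of drill_jig above 0.005 m), for 0.04 s.
At the end, for the whole second after the job is handed in: The shuttle lies flat on the bed (within 2.5 mm) and at rest, within 4.5 mm of the end stop, under the lifted leaf spring, and the latch block has sprung up behind it (within 1.5 mm of its top position) (x of shuttle in the frame of drill_jig above 0.0365 m and z of shuttle in the frame of drill_jig between 0.02 and 0.0255 m and angle between shuttle's own z axis and vertical below 0.05 rad and angle between the x axis of shuttle and the x axis of drill_jig, either way round below 0.06 rad and value of joint latch_block below 0.0015 m and value of joint leaf_spring above 0.05 rad and linear speed of shuttle below 0.01 m/s); the robot touches nothing.
It fails at once if the shuttle is lifted out of its channel (15 mm above the bed) or tipped up (z of shuttle in the frame of drill_jig above 0.038 m or angle between shuttle's own z axis and vertical above 0.3 rad).
It fails at once if a bystander is moved by more than 20 mm (distance of any of doming_block, copper_spout, blue_lid_jar, wax_tin from where it was at the start of the episode above 0.02 m).
It also fails if it takes over 32 s, if anything falls off the work surface, if the arm or the gripper's body presses on something with over 40 N, if the wrist force passes 120 N, or if a joint passes its speed limit or range.

### The arm

A 6-joint arm with a two-finger parallel gripper is mounted at the origin on a cart in front of the work surface, level with it; the furniture and walls round the work are solid. World frame = base frame: x ahead of the robot, y to its left, z up, the work surface at z = 0. Lengths are in m, angles in rad, forces in N, time in s.
With the tool pointing down it reaches from about 0.35 to 0.775 m from the base axis. Payload 5.5 kg.
Tool frame: the origin (TCP) lies at the very end of the fingers, on their centre line; the grasp point (between the pads) lies 19 mm behind it; x points along the fingers, y is the direction in which the jaws open and shut, and the axes are right-handed (so a half turn about x gives the same grasp; the last joint's range is limited). The gripper opens to 85 mm and grips with 20 to 120 N. Pads are 22 mm wide; open, the fingers measure 114 mm over their backs; the gripper's body (76 mm by 85 mm) begins 54 mm behind the grasp point. The pads swing forward as they close: fully open they stand 13 mm farther back than shut.
Start: joints at [0.981, 0.313, 0.046, 1.304, 0, 1.431], TCP at [0.25, 0.518, 0.192] pointing down, gripper open.
Joint ranges: [-2.76, 2.76], [-0.86, 1.69], [-1.03, 1.26], [-2.2, 2.34], [-1.47, 1.5], [-3.14, 3.14]. Speed limits (rad/s): [2.57, 2.57, 3.14, 3.14, 3.14, 3.14].

### API

Orientations are given as a unit quaternion [w, x, y, z].
In Python, from workcell import env gives the robot as it stands.
- The arm moves only by the tool drive_tool, never from a script. Its argument "plan" is a list that holds one entry, the list of rows, each a list of 7 numbers: the shift along the tool's x, y, z in cm, then the turn, a rotation vector about the tool's x, y, z in degrees, then the opening, from 0 (shut) to 1 (fully open). In form: [[[tx, ty, tz, wx, wy, wz, fingers], ...]]. A call has exactly 5 rows; each row shifts and turns the commanded pose from where the row before left it, along the tool's axes as they then stand; what a row does not reach is not made up. A row lasts 1/12 s, in which the tool goes at most 41.7 mm and 7.16 degrees, less where a joint would pass 70% of its speed; a pose out of reach is approached as far as the arm can. A call with a gripper value outside its range is refused whole. The fingers move at their own pace and stop on an object; "squeeze" is the grip in N (left out, the last holds). Time passes only in rows, so rows that do not move let the fingers close, or fill a call up. It gives the time, the measured TCP pose, the force and the opening at its end, in the units of the state.
- env.get_state(): the state, without advancing time (a new reading comes with each control period).
- env.read_camera(name): name is "scene" or "top" or "wrist"; returns the picture (420x560x3 uint8, red, green, blue); there is no depth.
- env.camera_model(name): a dict with "camera_matrix" (3x3 intrinsics, pixels), "camera_from_world" (4x4, takes a point from world to camera coordinates); the wrist camera has in their place "T_tool_cam" (4x4, takes a point from camera to tool coordinates, whose origin is the TCP and whose axes are the tool frame's). Camera axes: x right, y down, z forward; pixel columns grow to the right and rows downward; lengths in m; the calibration is good to about 2 mm. A picture is of the moment at which its call begins: read the wrist's pose just before it. camera_model takes no time and is no camera call.
- env.hand_in(): hands the job in, once; it reports no verdict.
The state is a dict: "clock": time; "joint_pos": joint angles; "qvel": joint speeds; "tau": joint torques, N m; "tcp_pos": TCP position; "orientation": TCP orientation; "wrist_force": force on the tool from outside, world axes, zero at the start; "ft_torque": the same for the moment, N m; "finger_gap": finger opening in m.
Only numpy, scipy, OpenCV 4.12 (cv2) and the standard library are available. Lean on these libraries where they do the work, as an engineer would, in place of code of your own. Each camera call takes 0.05 s, during which the arm holds its last target.

## Working session

There is one attempt and no reset: what is moved stays moved. The work goes in short steps, Python scripts to look and compute and a tool call to move; the robot and the scene stay as the last step left them, time stands still between calls to the robot, and variables do not carry over. Pictures are saved under pics/ and viewed, and the job is handed in when it is done.

Besides the shell and the picture viewer there is one more tool, called after "Request:" as a command line: name --argument value ..., lists and objects as JSON in quotes. drive_tool: Moves the arm, as the interface text tells. Its arguments: {"type":"object","properties":{"plan":{"type":"array","items":{"type":"array","items":{"type":"array","items":{"type":"number"}}}},"squeeze":{"type":"number"}},"required":["plan"]}

```bash
mkdir -p pics
python3 - <<'E'
from workcell import env
import cv2
for n in("scene","top"):
    im=env.read_camera(n); cv2.imwrite(f"pics/{n}0.png",im[:,:,::-1])
    m=env.camera_model(n); print(n,m)
print(env.camera_model("wrist"))
print(env.get_state())
E
```

```text
scene {'camera_matrix': array([[433.8156685 ,   0.        , 280.84040547],
       [  0.        , 433.8156685 , 208.01242328],
       [  0.        ,   0.        ,   1.        ]]), 'camera_from_world': array([[ 0.56652919, -0.82399175,  0.00907053, -0.36566708],
       [-0.3220757 , -0.23154563, -0.9179618 ,  0.19614121],
       [ 0.75849319,  0.51713076, -0.39656508,  1.16496754],
       [ 0.        ,  0.        ,  0.        ,  1.        ]])}
top {'camera_matrix': array([[419.8280644 ,   0.        , 275.88683032],
       [  0.        , 419.8280644 , 211.96185922],
       [  0.        ,   0.        ,   1.        ]]), 'camera_from_world': array([[-3.44537475e-04, -9.99996036e-01, -2.79434940e-03,
        -1.05101725e-01],
       [-9.97540913e-01,  5.39532922e-04, -7.00844914e-02,
         5.19189083e-01],
       [ 7.00857213e-02,  2.76333111e-03, -9.97537145e-01,
         1.16099258e+00],
       [ 0.00000000e+00,  0.00000000e+00,  0.00000000e+00,
         1.00000000e+00]])}
{'camera_matrix': array([[364.94200879,   0.        , 278.92725302],
       [  0.        , 364.94200879, 212.94695
[... 372 characters left out ...]
.00000000e+00,
         1.00000000e+00]])}
{'clock': 0.1, 'joint_pos': array([9.81363621e-01, 3.13946449e-01, 4.50692487e-02, 1.30361356e+00,
       2.58107131e-05, 1.43118841e+00]), 'qvel': array([-0.00023416, -0.00197387,  0.00294854, -0.0009159 ,  0.00121619,
       -0.00117486]), 'tau': array([ 2.71448982e-03, -4.81724131e+01,  2.99244279e+01,  1.26156601e-02,
       -1.68486786e-04, -1.52045561e-05]), 'tcp_pos': array([0.24971751, 0.51734736, 0.19097653]), 'orientation': array([ 0.689075  ,  0.15714313,  0.68951919, -0.15825605]), 'wrist_force': array([-0.44391344, -0.36133071,  0.02011495]), 'ft_torque': array([-0.00508147,  0.04207652, -0.02694768]), 'finger_gap': 0.08540136294067596}
```

View pics/scene0.png

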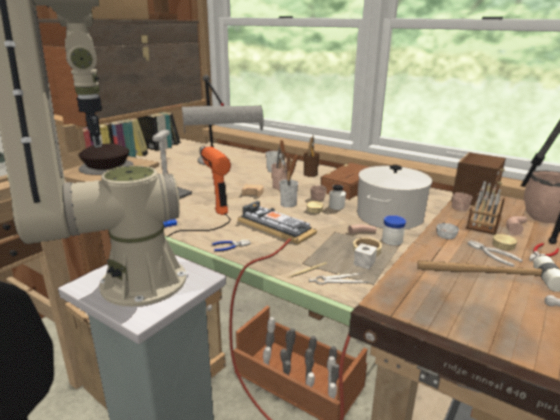

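View pics/top0.png

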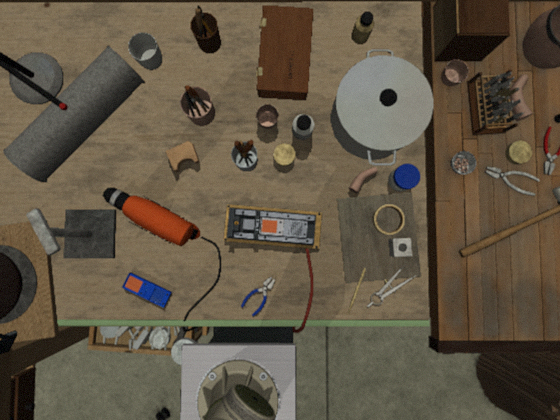

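Run:
```python
import cv2
im=cv2.imread("pics/top0.png"); c=im[190:262,215:330]; cv2.imwrite("pics/topc.png",cv2.resize(c,None,fx=6.9,fy=6.9,interpolation=cv2.INTER_CUBIC))
im=cv2.imread("pics/scene0.png"); c=im[190:250,225:325]; cv2.imwrite("pics/scenec.png",cv2.resize(c,None,fx=7,fy=7,interpolation=cv2.INTER_CUBIC))
```

```text
(no output)
```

View pics/topc.png

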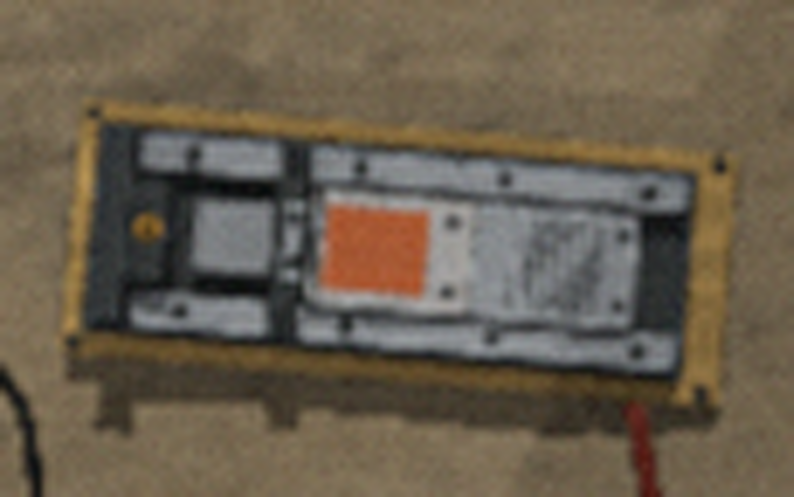

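View pics/scenec.png

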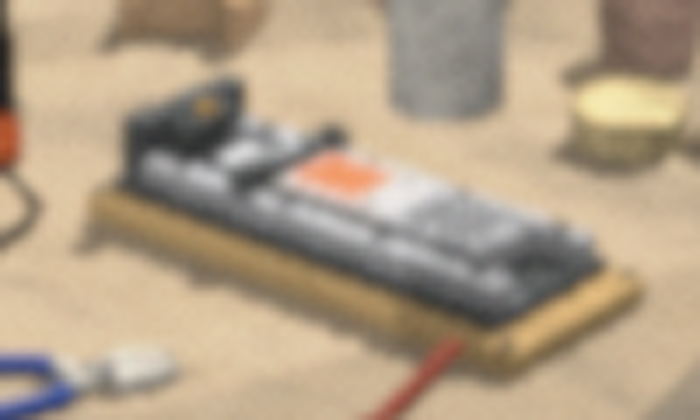

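```bash
cat > h.py <<'E'
import numpy as np, cv2
from scipy.spatial.transform import Rotation as R
def Rq(q): return R.from_quat([q[1],q[2],q[3],q[0]]).as_matrix()
def cam(env,name,st=None):
    m=env.camera_model(name)
    if name=="wrist":
        T=np.eye(4);T[:3,:3]=Rq(st["orientation"]);T[:3,3]=st["tcp_pos"]
        C=np.linalg.inv(T@m["T_tool_cam"])
    else: C=m["camera_from_world"]
    return m["camera_matrix"],C
def ray(K,C,px,z):
    d=C[:3,:3].T@np.linalg.solve(K,[px[0],px[1],1]); o=-C[:3,:3].T@C[:3,3]
    return o+d*(z-o[2])/d[2]
def proj(K,C,p):
    c=C[:3,:3]@np.asarray(p)+C[:3,3]; return (K@c)[:2]/c[2]
E
python3 - <<'E'
from h import *
from workcell import env
K,C=cam(env,"top")
f=lambda u,v:((u+.5)/6.9-.5+215,(v+.5)/6.9-.5+190)
TL,TR,BR,BL=[ray(K,C,f(*p),0.015) for p in((88,103),(735,152),(718,410),(64,350))]
print(TL,TR,BR,BL)
for a,b in((TL,TR),(BL,BR),(TL,BL),(TR,BR)): print(np.linalg.norm(a-b))
c=(TL+TR+BR+BL)/4; x=(TL+BL-TR-BR); x/=np.linalg.norm(x); print(c,np.degrees(np.arctan2(x[1],x[0])))
# contour
im=cv2.imread("pics/top0.png"); hsv=cv2.cvtColor(im,cv2.COLOR_BGR2HSV)
print(hsv[190:262:6,215:330:8].tolist()[3])
# copper
m=((hsv[...,0]<14)&(hsv[...,1]>150)&(hsv[...,2]>120)).astype(np.uint8); m[:,:220]=0;m[:200]=0;m[250:]=0;m[:,320:]=0
M=cv2.moments(m,True);p=(M['m10']/M['m00'],M['m01']/M['m00']);cp=ray(K,C,p,.043);print("copper",M['m00'],p,cp)
# rear-end of shuttle corners  (637,213),(630,328)
for p in((641,212),(632,330),(318,190),(308,305)): 
    q=ray(K,C,f(*p),.043); d=q-c; y=np.array([-x[1],x[0],0]); print(q,d@x,d@y)
E
```

```text
[0.54052804 0.03162139 0.015     ] [ 0.52030639 -0.23258655  0.015     ] [ 0.41543927 -0.22486855  0.015     ] [0.43980488 0.04059358 0.015     ]
0.26498065914327956
0.2665779943637677
0.10112197403821321
0.10515075147241984
[ 0.47901965 -0.09631003  0.015     ] 85.1882253625719
[[18, 78, 115], [20, 72, 127], [30, 5, 53], [19, 106, 82], [20, 126, 109], [19, 146, 133], [19, 137, 143], [18, 123, 122], [18, 102, 113], [19, 74, 100], [19, 76, 114], [19, 80, 112], [18, 88, 113], [18, 81, 114], [18, 85, 111]]
copper 150.0 (269.06, 225.84) [ 0.47924412 -0.08666364  0.043     ]
[ 0.49441153 -0.19207584  0.043     ] -0.09413718245118224 -0.023370726555598253
[ 0.44756173 -0.18824384  0.043     ] -0.09424857348949603 0.02363539540087426
[ 0.50324122 -0.06356854  0.043     ] 0.034657870040583204 -0.021389770219316442
[ 0.45751646 -0.05969874  0.043     ] 0.03467851597675806 0.024498451287467776
```

Run:
```python
from h import *
from workcell import env
K,C=cam(env,"scene")
b=ray(K,C,(222,212),0);print("gun base",b)
for h in(.1,.15,.2,.25): print(h,proj(K,C,b+[0,0,h]))
st=env.get_state();A=Rq(st["orientation"]);print(A)
th=np.radians(85.2);jx=np.array([np.cos(th),np.sin(th),0]);jy=np.array([-jx[1],jx[0],0]);k=np.array([0,0,-1.])
B=np.c_[k,jy,jx];print(np.linalg.det(B)); print(np.degrees(R.from_matrix(A.T@B).as_rotvec()))
c=np.array([.479,-.0963,0]); t=c+jx*(-.065)+[0,0,.043]; print("thumb",t, A.T@(t+[0,0,.15]-st["tcp_pos"]))
```

```text
gun base [0.46490057 0.13736209 0.        ]
0.1 [220.74761156 186.39297687]
0.15 [220.0970579  173.09139881]
0.2 [219.42941124 159.44032778]
0.25 [218.74398894 145.42580626]
[[-9.63372768e-04  4.34806976e-01  9.00523162e-01]
 [-1.39415977e-03  9.00522121e-01 -4.34807964e-01]
 [-9.99998564e-01 -1.67435532e-03 -2.61348095e-04]]
1.0
[-1.10973033e+02 -1.02875702e-01  4.93821486e-02]
thumb [ 0.47356094 -0.16107204  0.043     ] [-0.00129328 -0.51360637  0.49655782]
```

Request:
drive_tool --plan '[[[-2.5,0,0,-5,0,0,0],[-2.5,0,0,-5,0,0,0],[-2.5,0,0,-5,0,0,0],[-2.5,0,0,-5,0,0,0],[-2.5,0,0,-5,0,0,0]]]' --squeeze 40

```text
clock: 0.52
tcp_pos: [0.2498, 0.5175, 0.3175]
orientation: [0.707, 0.003, 0.707, -0.004]
wrist_force: [-0.3, 0.1, 0.1]
finger_gap: 0.0259
```

Run:
```python
from h import *
from workcell import env
st=env.get_state();A=Rq(st["orientation"]);print(st["tcp_pos"],st["wrist_force"],st["clock"],st["finger_gap"])
th=np.radians(85.2);B=np.c_[[0,0,-1.],[-np.sin(th),np.cos(th),0],[np.cos(th),np.sin(th),0]]
t=np.array([.4736,-.161,.30]); N=20
rv=R.from_matrix(A.T@B).as_rotvec(); print(np.degrees(rv))
d=(t-st["tcp_pos"])/N
for i in range(N):
    print(np.round((A.T@d)*100,1)); A=A@R.from_rotvec(rv/N).as_matrix()
```

```text
[0.24976498 0.5174746  0.31750383] [-0.28288017  0.05361303  0.14341557] 0.5167 0.025876640968396127
[-8.57228043e+01 -5.89830715e-02  1.43688510e-02]
[ 0.1 -3.4  1.2]
[ 0.1 -3.5  0.9]
[ 0.1 -3.5  0.6]
[ 0.1 -3.6  0.4]
[ 0.1 -3.6  0.1]
[ 0.1 -3.6 -0.2]
[ 0.1 -3.5 -0.4]
[ 0.1 -3.5 -0.7]
[ 0.1 -3.4 -1. ]
[ 0.1 -3.4 -1.2]
[ 0.1 -3.3 -1.5]
[ 0.1 -3.1 -1.7]
[ 0.1 -3.  -1.9]
[ 0.1 -2.9 -2.1]
[ 0.1 -2.7 -2.4]
[ 0.1 -2.5 -2.5]
[ 0.1 -2.3 -2.7]
[ 0.1 -2.1 -2.9]
[ 0.1 -1.9 -3. ]
[ 0.1 -1.6 -3.2]
```

Request:
drive_tool --plan '[[[0,-3.4,1.2,-4.3,0,0,0],[0,-3.5,0.9,-4.3,0,0,0],[0,-3.5,0.6,-4.3,0,0,0],[0,-3.6,0.4,-4.3,0,0,0],[0,-3.6,0.1,-4.3,0,0,0]]]'

```text
clock: 0.93
tcp_pos: [0.3059, 0.3453, 0.3164]
orientation: [0.695, -0.129, 0.695, 0.129]
wrist_force: [0.6, -0.7, 0.6]
finger_gap: -0.0
```

Request:
drive_tool --plan '[[[0,-3.6,-0.2,-4.3,0,0,0],[0,-3.5,-0.4,-4.3,0,0,0],[0,-3.5,-0.7,-4.3,0,0,0],[0,-3.4,-1.0,-4.3,0,0,0],[0,-3.4,-1.2,-4.3,0,0,0]]]'

```text
clock: 1.35
tcp_pos: [0.3608, 0.1754, 0.3166]
orientation: [0.659, -0.256, 0.659, 0.256]
wrist_force: [0.6, -0.7, 0.1]
finger_gap: -0.0002
```

Request:
drive_tool --plan '[[[0.1,-3.3,-1.5,-4.3,0,0,0],[0.1,-3.1,-1.7,-4.3,0,0,0],[0.1,-3.0,-1.9,-4.3,0,0,0],[0.1,-2.9,-2.1,-4.3,0,0,0],[0.1,-2.7,-2.4,-4.3,0,0,0]]]'

```text
clock: 1.77
tcp_pos: [0.417, 0.0053, 0.3116]
orientation: [0.6, -0.374, 0.6, 0.374]
wrist_force: [0.8, 0.5, -0.4]
finger_gap: -0.0003
```

Request:
drive_tool --plan '[[[1.0,-2.5,-2.5,-4.3,0,0,0],[1.5,-2.3,-2.7,-4.3,0,0,0],[2.0,-2.1,-2.9,-4.3,0,0,0],[2.0,-1.9,-3.0,-4.3,0,0,0],[2.0,-1.6,-3.2,-4.3,0,0,0]]]'

```text
clock: 2.18
tcp_pos: [0.4732, -0.1636, 0.2257]
orientation: [0.52, -0.48, 0.519, 0.48]
wrist_force: [1.0, 0.3, -0.0]
finger_gap: 0.0006
```

Run:
```python
from h import *
from workcell import env
st=env.get_state();im=env.read_camera("wrist");cv2.imwrite("pics/w1.png",im[:,:,::-1])
import pickle;pickle.dump(st,open("w1.pkl","wb"))
A=Rq(st["orientation"]);print(st["tcp_pos"],st["wrist_force"],st["clock"],st["finger_gap"]);print(A)
K,C=cam(env,"wrist",st)
print("tcp px",proj(K,C,st["tcp_pos"]))
```

```text
[ 0.47320647 -0.16358675  0.22570063] [ 0.98415082  0.31236703 -0.04083873] 2.1833 0.0005657014519347947
[[ 1.59174817e-04 -9.96809001e-01  7.98234923e-02]
 [ 2.09279502e-04  7.98235248e-02  9.96808989e-01]
 [-9.99999965e-01 -1.41961468e-04  2.21317587e-04]]
tcp px [278.91334337 245.8272572 ]
```

View pics/w1.png

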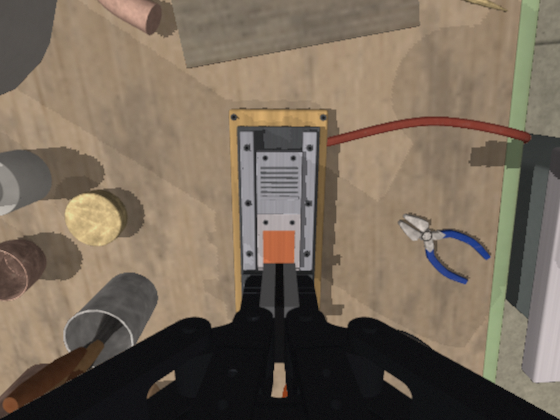

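Run:
```python
import cv2
im=cv2.imread("pics/w1.png"); c=im[100:275,220:340]; cv2.imwrite("pics/w1c.png",cv2.resize(c,None,fx=3.4,fy=3.4,interpolation=cv2.INTER_CUBIC))
c=im[145:245,250:310]; cv2.imwrite("pics/w1d.png",cv2.resize(c,None,fx=6,fy=6,interpolation=cv2.INTER_CUBIC))
```

```text
(no output)
```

View pics/w1c.png

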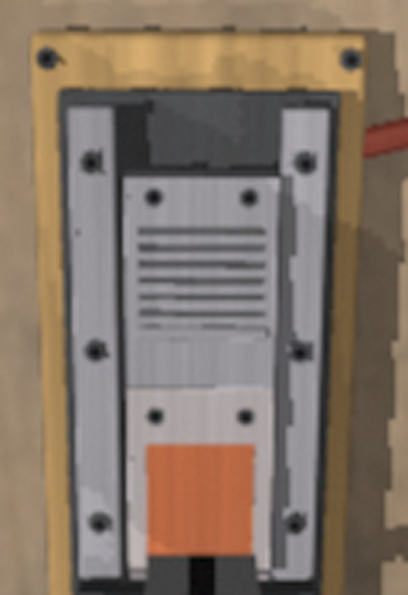

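View pics/w1d.png

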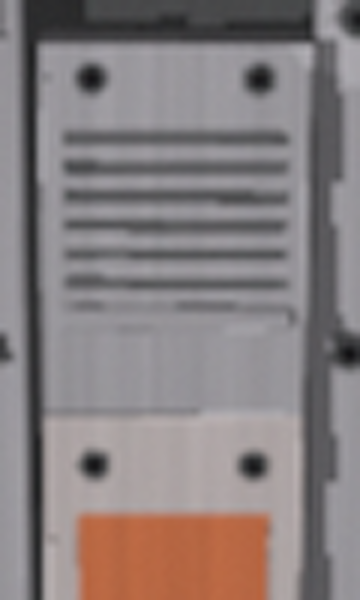

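Run:
```python
from h import *
from workcell import env
import pickle
st=pickle.load(open("w1.pkl","rb"));K,C=cam(env,"wrist",st)
g=lambda u,v:((u+.5)/6-.5+250,(v+.5)/6-.5+145)
for n,p,z in(("rearL",(40,42),.043),("rearR",(311,42),.043),("midL",(44,413),.043),("midR",(303,413),.043),("ribrear",(178,302),.046),("ribfront",(178,328),.046),("ridge1",(175,137),.043),("ridge6",(175,285),.043)):
    print(n,ray(K,C,g(*p),z))
g=lambda u,v:((u+.5)/3.4-.5+220,(v+.5)/3.4-.5+100)
# board rear corners z=.015, screw pairs
for n,p,z in(("bL",(31,36),.015),("bR",(365,34),.015),("railinL",(118,105),.036),("railinR",(281,105),.036),("railinL2",(122,560),.036),("railinR2",(275,575),.036)):
    print(n,ray(K,C,g(*p),z))
```

```text
rearL [ 0.49361385 -0.19050522  0.043     ]
rearR [ 0.44891554 -0.18688334  0.043     ]
midL [ 0.49930539 -0.12640806  0.043     ]
midR [ 0.45432319 -0.12276347  0.043     ]
ribrear [ 0.47436595 -0.14518852  0.046     ]
ribfront [ 0.47473469 -0.14062317  0.046     ]
ridge1 [ 0.47262979 -0.17290062  0.043     ]
ridge6 [ 0.47469616 -0.14744658  0.043     ]
bL [ 0.51976521 -0.23148526  0.015     ]
bR [ 0.41845401 -0.22386329  0.015     ]
railinL [ 0.49393516 -0.2104867   0.036     ]
railinR [ 0.4463932  -0.20663431  0.036     ]
railinL2 [ 0.50733618 -0.06517415  0.036     ]
railinR2 [ 0.45770249 -0.05572662  0.036     ]
```

Request:
drive_tool --plan '[[[3.5,0,0.5,0,0,0,0],[4,0,0,0,0,0,0],[4,0,0,0,0,0,0],[3,0,0,0,0,0,0],[2,0,0,0,0,0,0]]]'

```text
clock: 2.65
tcp_pos: [0.4709, -0.1556, 0.058]
orientation: [0.52, -0.477, 0.521, 0.48]
wrist_force: [0.2, -0.7, -0.1]
finger_gap: -0.0003
```

Run:
```python
from h import *
from workcell import env
st=env.get_state();print(st["tcp_pos"],st["wrist_force"],st["clock"],st["finger_gap"])
im=env.read_camera("wrist");cv2.imwrite("pics/w2.png",im[:,:,::-1])
K,C=cam(env,"wrist",st)
print("tcp px",proj(K,C,st["tcp_pos"]))
im=env.read_camera("scene")[180:240,235:325,::-1];cv2.imwrite("pics/s2.png",cv2.resize(im,None,fx=7,fy=7,interpolation=cv2.INTER_CUBIC))
```

```text
[ 0.47093793 -0.15556146  0.05800475] [ 0.23411078 -0.70630889 -0.13692879] 2.65 -0.00027207835428321754
tcp px [278.91466965 245.8358904 ]
```

View pics/w2.png

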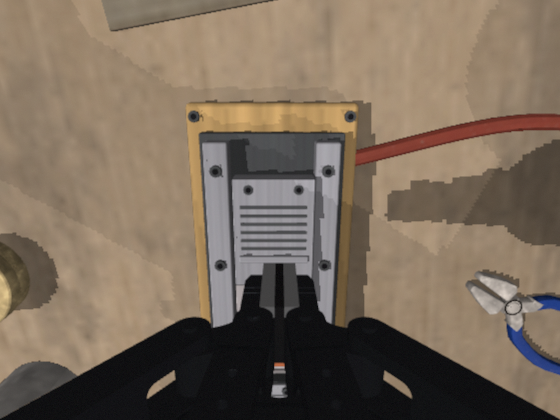

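View pics/s2.png

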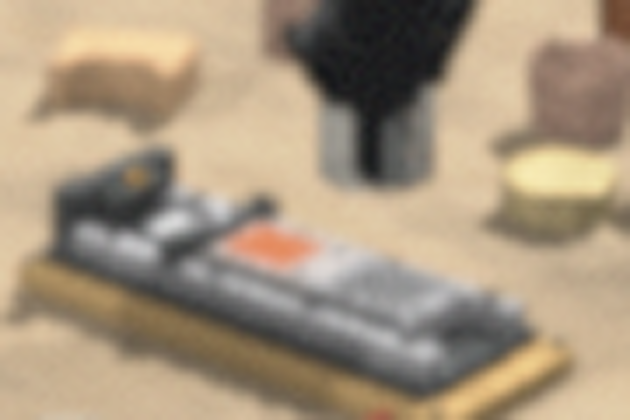

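Run:
```python
from h import *
from workcell import env
st=env.get_state();print(st["clock"],st["tcp_pos"],st["joint_pos"]);A=Rq(st["orientation"]);print(A)
K,C=cam(env,"scene");p=proj(K,C,st["tcp_pos"]);print(p,((p-[235,180])*7))
K,C=cam(env,"wrist",st)
for a in(0,.013,.02,.03):
  for z in(-.011,0): print(a,z,proj(K,C,st["tcp_pos"]+A@[-a,0,z]))
K,C=cam(env,"top");p=proj(K,C,st["tcp_pos"]);print("top",p)
im=env.read_camera("top")[:,:,::-1];cv2.imwrite("pics/t2.png",cv2.resize(im[150:300,190:370],None,fx=4,fy=4,interpolation=cv2.INTER_CUBIC))
```

```text
2.75 [ 0.46995566 -0.15499528  0.05787642] [-4.81007958e-01  2.52016571e-01 -3.80553446e-01  9.46741858e-01
  8.23661008e-05 -1.96829884e+00]
[[-0.00751108 -0.99648605  0.08342144]
 [ 0.00401289  0.08339309  0.99650865]
 [-0.99996374  0.00781962  0.00337241]]
[289.65432659 216.43597534] [382.58028615 255.05182741]
0 -0.011 [278.89336432 226.45872924]
0 0 [278.91332898 245.83531525]
0.013 -0.011 [278.89381523 235.25804411]
0.013 0 [278.91512513 255.79046762]
0.02 -0.011 [278.8940848  240.51868712]
0.02 0 [278.91619698 261.73113333]
0.03 -0.011 [278.89450812 248.77951307]
0.03 0 [278.91787712 271.043254  ]
top [294.20975284 229.0575408 ]
```

View pics/t2.png

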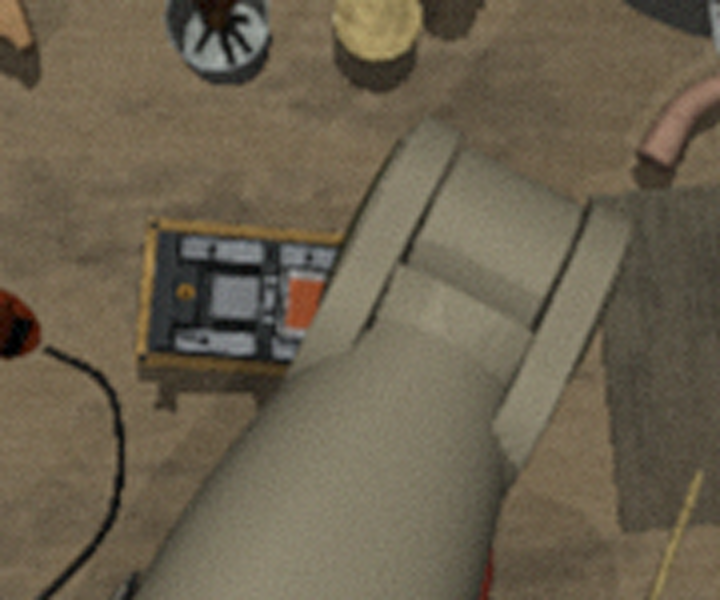

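Run:
```python
from h import *
from workcell import env
st=env.get_state();A=Rq(st["orientation"])
K,C=cam(env,"scene")
for p in((.4489,-.1869,.043),(.4936,-.1905,.043),(.4792,-.0867,.043)): print(((proj(K,C,p)-[235,180])*7))
for a in(0,.02,.04): print(a,(proj(K,C,st["tcp_pos"]+[0,0,a])-[235,180])*7)
im=cv2.imread("pics/w2.png");cv2.imwrite("pics/w2c.png",cv2.resize(im[170:410,190:370],None,fx=2.5,fy=2.5,interpolation=cv2.INTER_CUBIC))
```

```text
[414.79758065 316.8896455 ]
[473.02221762 285.24290791]
[274.59105307 242.48021771]
0 [386.32562677 249.5332673 ]
0.02 [387.08426788 210.30303347]
0.04 [387.85148999 170.62906603]
```

View pics/w2c.png

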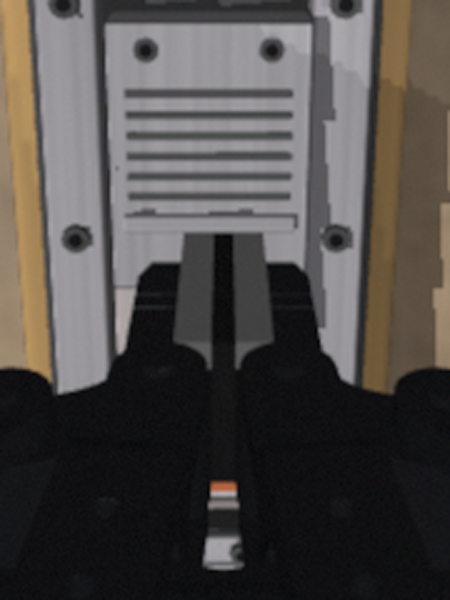

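Request:
drive_tool --plan '[[[0,-0.4,-0.3,0,0.2,-0.45,0],[0.3,0,0,0,0,0,0],[0.2,0,0,0,0,0,0],[0.2,0,0,0,0,0,0],[0,0,0,0,0,0,0]]]'

```text
clock: 3.22
tcp_pos: [0.4776, -0.1603, 0.0552]
orientation: [0.521, -0.482, 0.519, 0.476]
wrist_force: [-0.2, -0.1, 0.3]
finger_gap: 0.0003
```

```bash
cat > look.py <<'E'
from h import *
from workcell import env
import sys
st=env.get_state();A=Rq(st["orientation"]);print(st["clock"],st["tcp_pos"],st["wrist_force"],st["finger_gap"]);print(A.round(4))
if len(sys.argv)>1:
    n=sys.argv[1]
    im=env.read_camera("wrist")[:,:,::-1];cv2.imwrite(f"pics/{n}.png",cv2.resize(im[100:340,150:410],None,fx=2.5,fy=2.5,interpolation=cv2.INTER_CUBIC))
    if len(sys.argv)>2:
        im=env.read_camera("scene")[180:240,235:325,::-1];cv2.imwrite(f"pics/{n}s.png",cv2.resize(im,None,fx=7,fy=7,interpolation=cv2.INTER_CUBIC))
E
python3 look.py w3 s
```

```text
3.2167 [ 0.4775688  -0.16031969  0.05519031] [-0.21205788 -0.07899902  0.34393635] 0.00027260334604364107
[[ 0.0083 -0.9965  0.0832]
 [-0.0044  0.0832  0.9965]
 [-1.     -0.0087 -0.0037]]
```

View pics/w3s.png

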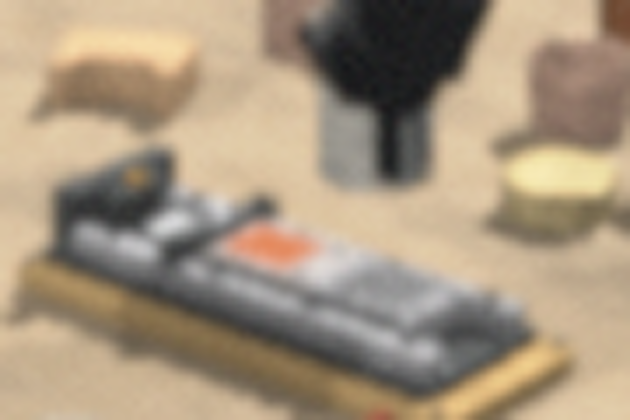

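View pics/w3.png

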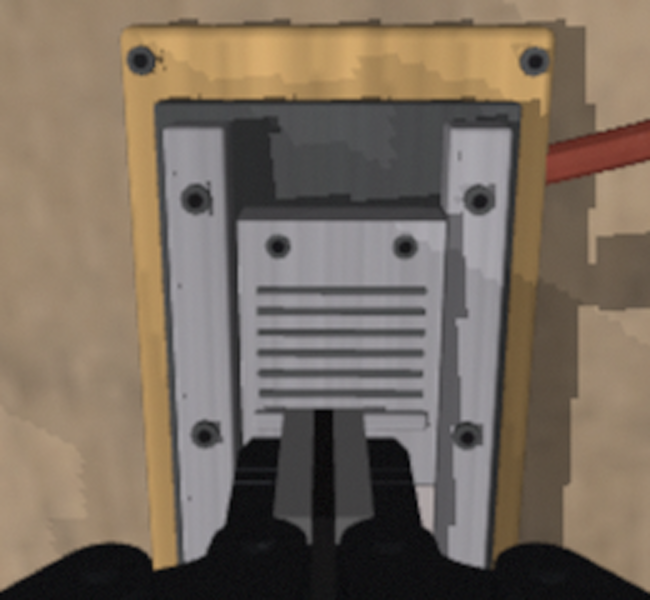

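Request:
drive_tool --plan '[[[0,0,0,0,0,0,0],[0,0,0,0,0,0,0],[0,0,0,0,0,0,0],[0,0,0,0,0,0,0],[0,0,0,0,0,0,0]]]'

```text
clock: 3.73
tcp_pos: [0.4773, -0.1602, 0.0548]
orientation: [0.521, -0.482, 0.519, 0.476]
wrist_force: [0.3, -0.5, -0.5]
finger_gap: 0.0003
```

```bash
python3 look.py
```

```text
3.7333 [ 0.47732424 -0.16017245  0.05477699] [ 0.25282654 -0.52005058 -0.5436738 ] 0.00027121505393533964
[[ 0.0076 -0.9965  0.0832]
 [-0.004   0.0831  0.9965]
 [-1.     -0.0079 -0.0034]]
```

Request:
drive_tool --plan '[[[0.2,0.15,0.1,0,-0.1,0.2,0],[0.2,0.1,0,0,0,0,0],[0.2,0,0,0,0,0,0],[0.2,0,0,0,0,0,0],[0,0,0,0,0,0,0]]]'

```text
clock: 4.15
tcp_pos: [0.4746, -0.1588, 0.0462]
orientation: [0.521, -0.48, 0.52, 0.478]
wrist_force: [-0.5, 0.1, -0.0]
finger_gap: -0.0001
```

```bash
python3 look.py w4 s
```

```text
4.15 [ 0.47455208 -0.15882094  0.04616546] [-0.49800546  0.06461759 -0.04525658] -6.886850092964212e-05
[[ 0.0034 -0.9965  0.0832]
 [-0.0016  0.0832  0.9965]
 [-1.     -0.0036 -0.0013]]
```

View pics/w4s.png

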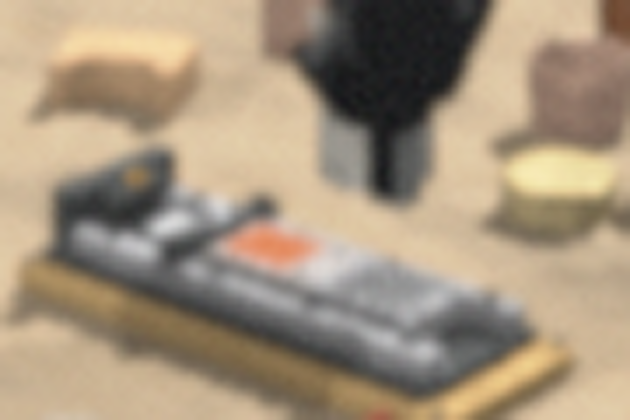

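View pics/w4.png

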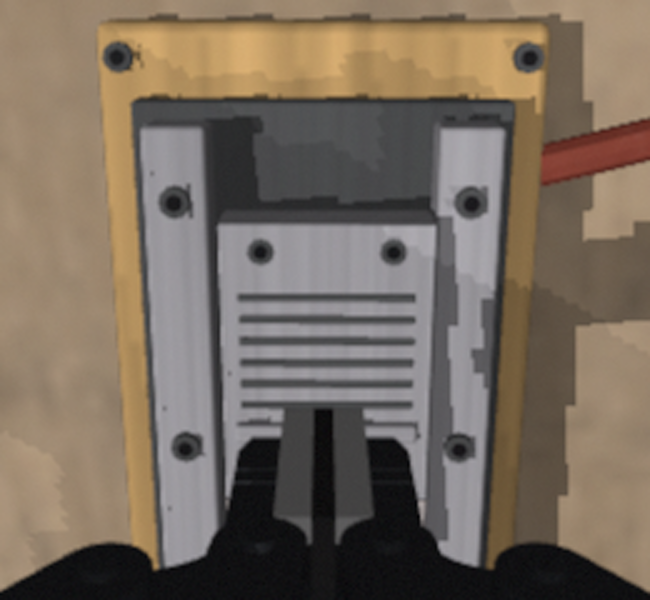

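Request:
drive_tool --plan '[[[0.2,0,0,0,0,0,0],[0.2,0,0,0,0,0,0],[0.2,0,0,0,0,0,0],[0,0,0,0,0,0,0],[0,0,0,0,0,0,0]]]'

```text
clock: 4.67
tcp_pos: [0.4748, -0.1589, 0.0405]
orientation: [0.521, -0.48, 0.52, 0.477]
wrist_force: [-0.4, 0.4, 0.4]
finger_gap: -0.0002
```

```bash
python3 look.py
```

```text
4.6667 [ 0.47481601 -0.15890826  0.040543  ] [-0.37779266  0.35722024  0.37535053] -0.00022969995707480443
[[ 0.0039 -0.9965  0.0832]
 [-0.0018  0.0832  0.9965]
 [-1.     -0.004  -0.0015]]
```

Request:
drive_tool --plan '[[[0.2,0,0,0,0,0,0],[0.2,0,0,0,0,0,0],[0,0,0,0,0,0,0],[0,0,0,0,0,0,0],[0,0,0,0,0,0,0]]]'

```text
clock: 5.08
tcp_pos: [0.475, -0.159, 0.0368]
orientation: [0.521, -0.48, 0.52, 0.477]
wrist_force: [0.2, -0.2, 0.2]
finger_gap: 0.0004
```

```bash
python3 look.py w5 s
```

```text
5.0833 [ 0.47499798 -0.15901387  0.03675668] [ 0.17495863 -0.1620709   0.22276127] 0.00035304835617255777
[[ 0.0042 -0.9965  0.0832]
 [-0.002   0.0832  0.9965]
 [-1.     -0.0044 -0.0016]]
```

View pics/w5s.png

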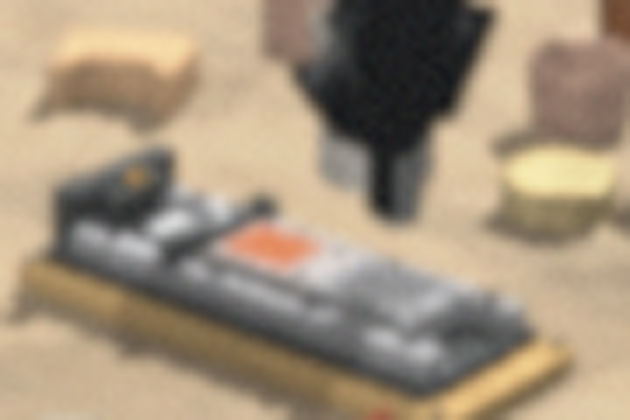

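View pics/w5.png

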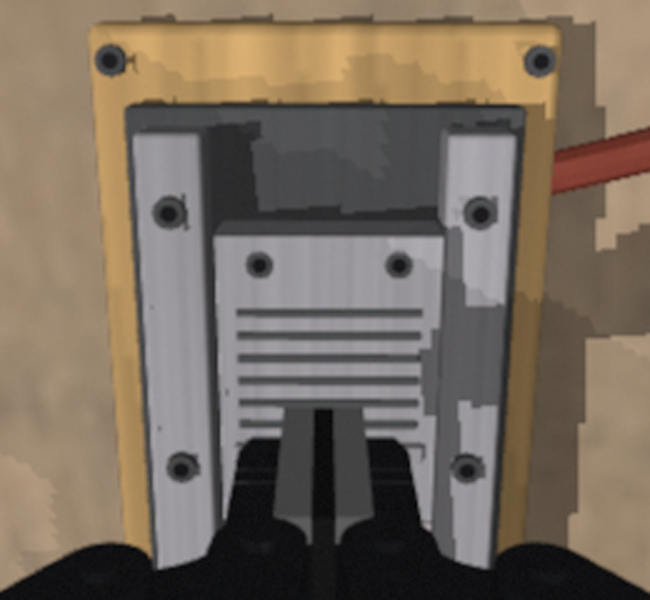

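Request:
drive_tool --plan '[[[0.3,0,0,0,0,0,0],[0.3,0,0,0,0,0,0],[0.3,0,0,0,0,0,0],[0.2,0,0,0,0,0,0],[0,0,0,0,0,0,0]]]'

```text
clock: 5.6
tcp_pos: [0.4745, -0.1588, 0.0251]
orientation: [0.521, -0.48, 0.52, 0.478]
wrist_force: [-0.1, -0.3, -0.0]
finger_gap: 0.0003
```

```bash
python3 look.py w6 s
```

```text
5.6 [ 0.47453669 -0.15879951  0.02505622] [-0.12802597 -0.26119855 -0.01669607] 0.0002742748846961493
[[ 0.0032 -0.9965  0.0832]
 [-0.0015  0.0832  0.9965]
 [-1.     -0.0033 -0.0012]]
```

View pics/w6s.png

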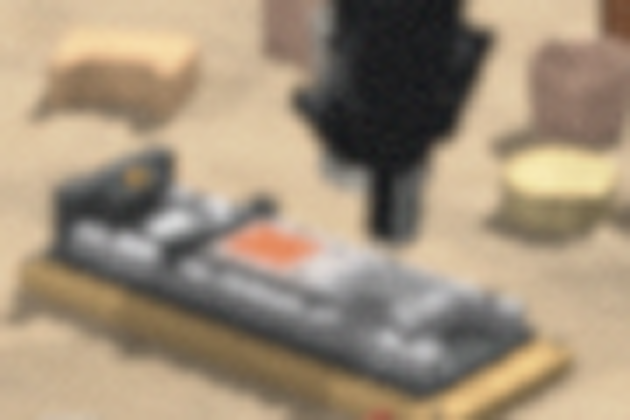

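View pics/w6.png

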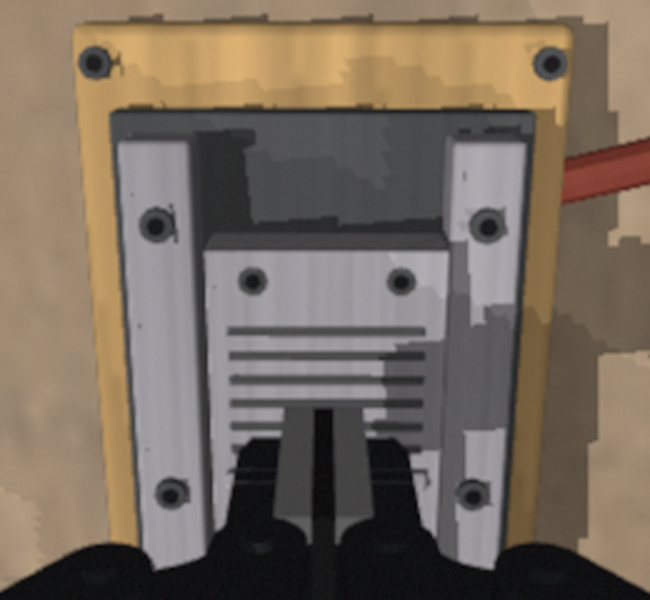

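Request:
drive_tool --plan '[[[0.3,0,0,0,0,0,0],[0.3,0,0,0,0,0,0],[0.2,0,0,0,0,0,0],[0,0,0,0,0,0,0],[0,0,0,0,0,0,0]]]'

```text
clock: 6.12
tcp_pos: [0.4749, -0.159, 0.0175]
orientation: [0.521, -0.48, 0.52, 0.477]
wrist_force: [-1.0, 0.1, -0.0]
finger_gap: -0.0002
```

```bash
python3 look.py w7 s
```

```text
6.1167 [ 0.474894   -0.15896976  0.01753399] [-0.95619734  0.06909129 -0.01938841] -0.00018253830560007773
[[ 0.0038 -0.9965  0.0832]
 [-0.0018  0.0832  0.9965]
 [-1.     -0.004  -0.0015]]
```

View pics/w7s.png

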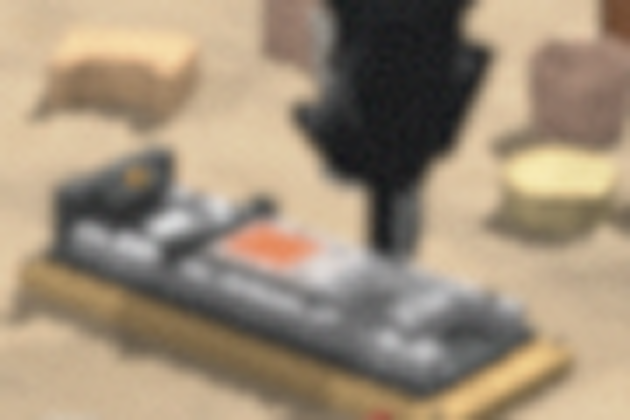

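View pics/w7.png

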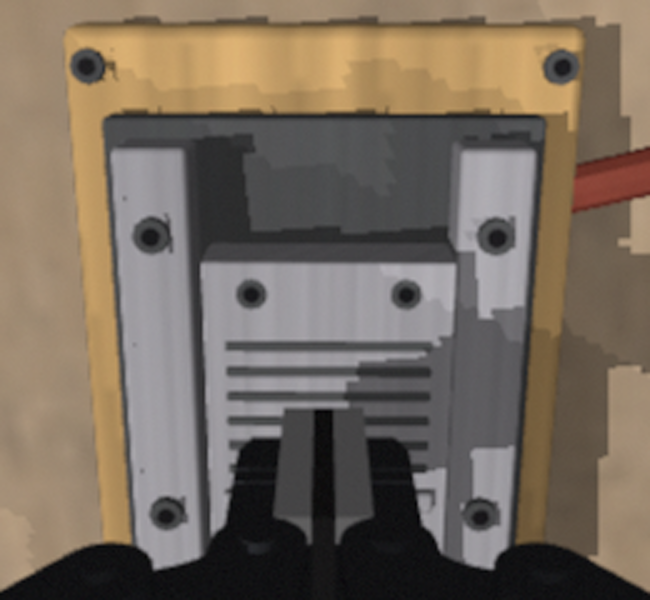

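Request:
drive_tool --plan '[[[0.2,0,0,0,0,0,0],[0.2,0,0,0,0,0,0],[0.1,0,0,0,0,0,0],[0,0,0,0,0,0,0],[0,0,0,0,0,0,0]]]'

```text
clock: 6.63
tcp_pos: [0.475, -0.159, 0.0126]
orientation: [0.521, -0.48, 0.52, 0.477]
wrist_force: [-0.2, 0.7, -0.5]
finger_gap: 0.0004
```

```bash
python3 look.py w8
```

```text
6.6333 [ 0.47498354 -0.15901447  0.01263942] [-0.15877413  0.70945276 -0.45875416] 0.0003737805637760325
[[ 0.004  -0.9965  0.0832]
 [-0.0019  0.0832  0.9965]
 [-1.     -0.0041 -0.0016]]
```

View pics/w8.png

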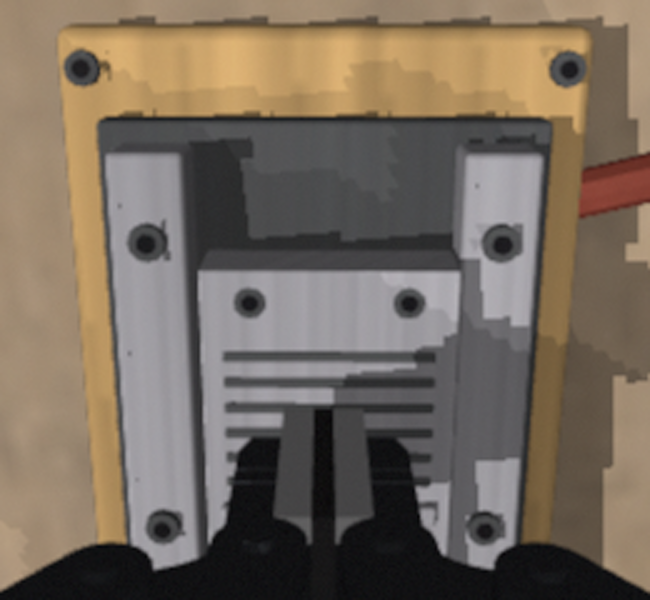

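Request:
drive_tool --plan '[[[0.2,0,0,0,0,0,0],[0.2,0,0,0,0,0,0],[0.1,0,0,0,0,0,0],[0,0,0,0,0,0,0],[0,0,0,0,0,0,0]]]'

```text
clock: 7.1
tcp_pos: [0.475, -0.159, 0.0076]
orientation: [0.521, -0.48, 0.52, 0.477]
wrist_force: [0.5, -0.0, 0.3]
finger_gap: 0.0001
```

```bash
python3 look.py w9 s
```

```text
7.1 [ 0.47499112 -0.15902943  0.00761895] [ 0.46607616 -0.01122773  0.25661915] 0.00013058506923577487
[[ 0.004  -0.9965  0.0832]
 [-0.0019  0.0831  0.9965]
 [-1.     -0.0041 -0.0016]]
```

View pics/w9s.png

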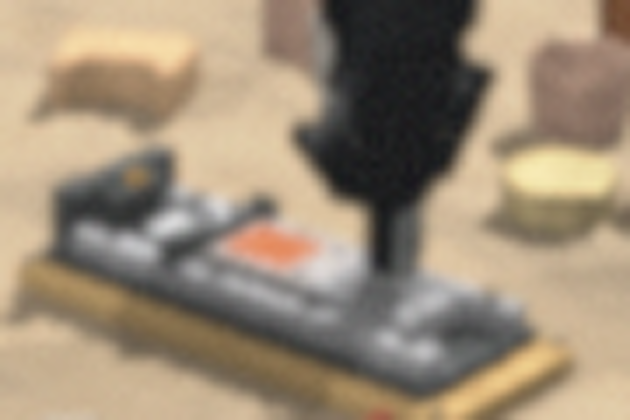

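View pics/w9.png

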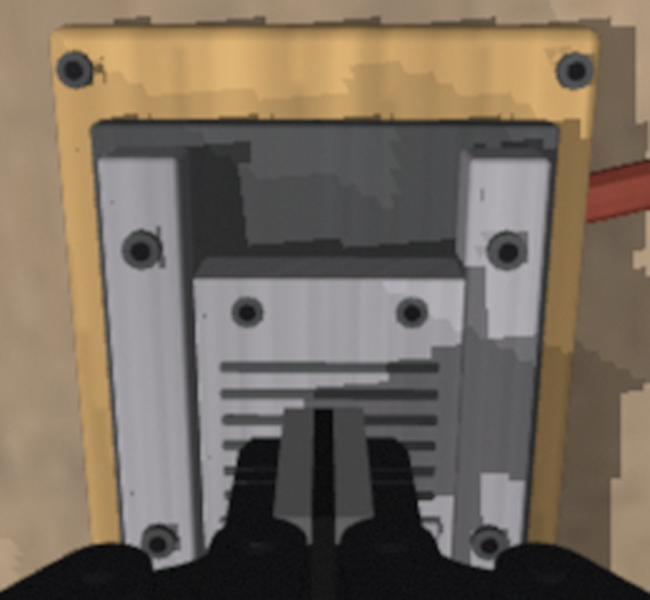

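Request:
drive_tool --plan '[[[0.1,0,0,0,0,0,0],[0.1,0,0,0,0,0,0],[0.1,0,0,0,0,0,0],[0.1,0,0,0,0,0,0],[0,0,0,0,0,0,0]]]'

```text
clock: 7.62
tcp_pos: [0.4751, -0.1591, 0.0036]
orientation: [0.521, -0.48, 0.52, 0.477]
wrist_force: [0.2, -0.2, 0.6]
finger_gap: 0.0001
```

Request:
drive_tool --plan '[[[0.1,0,0,0,0,0,0],[0.1,0,0,0,0,0,0],[0.1,0,0,0,0,0,0],[0.1,0,0,0,0,0,0],[0,0,0,0,0,0,0]]]'

```text
clock: 8.03
tcp_pos: [0.4752, -0.1591, -0.0002]
orientation: [0.521, -0.48, 0.52, 0.477]
wrist_force: [-0.6, -0.0, 3.5]
finger_gap: 0.0001
```

```bash
python3 look.py w10 s
```

```text
8.0333 [ 4.75203809e-01 -1.59124487e-01 -2.36586289e-04] [-0.58454364 -0.02623569  3.52691238] 6.668621012193155e-05
[[ 0.0044 -0.9965  0.0832]
 [-0.0021  0.0832  0.9965]
 [-1.     -0.0045 -0.0017]]
```

View pics/w10.png

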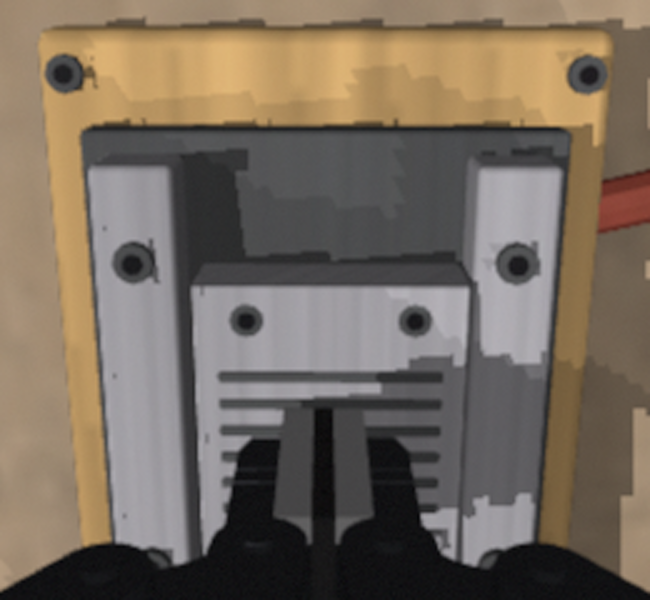

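View pics/w10s.png

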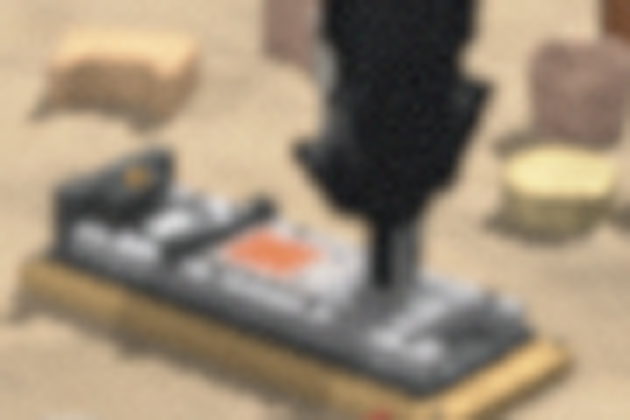

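Request:
drive_tool --plan '[[[0.1,0,0,0,0,0,0],[0.1,0,0,0,0,0,0],[0.1,0,0,0,0,0,0],[0,0,0,0,0,0,0],[0,0,0,0,0,0,0]]]'

```text
clock: 8.55
tcp_pos: [0.4753, -0.1592, -0.0025]
orientation: [0.521, -0.48, 0.52, 0.477]
wrist_force: [-2.7, 1.1, 10.9]
finger_gap: -0.0002
```

```bash
python3 look.py
```

```text
8.55 [ 0.47529517 -0.15919406 -0.00245105] [-2.70672227  1.05640681 10.86511582] -0.00018860519092040137
[[ 0.0047 -0.9965  0.0832]
 [-0.0024  0.0832  0.9965]
 [-1.     -0.0049 -0.002 ]]
```

Request:
drive_tool --plan '[[[0.1,0,0,0,0,0,0],[0.1,0,0,0,0,0,0],[0,0,0,0,0,0,0],[0,0,0,0,0,0,0],[0,0,0,0,0,0,0]]]'

```text
clock: 8.97
tcp_pos: [0.4757, -0.1594, -0.0025]
orientation: [0.521, -0.481, 0.519, 0.477]
wrist_force: [-7.6, 3.5, 27.4]
finger_gap: -0.0001
```

```bash
python3 look.py w11 s
```

```text
8.9667 [ 0.47571821 -0.15935496 -0.00251996] [-7.60738683  3.50469197 27.39231177] -7.173040620645753e-05
[[ 0.0061 -0.9965  0.083 ]
 [-0.0032  0.0829  0.9965]
 [-1.     -0.0064 -0.0027]]
```

View pics/w11.png

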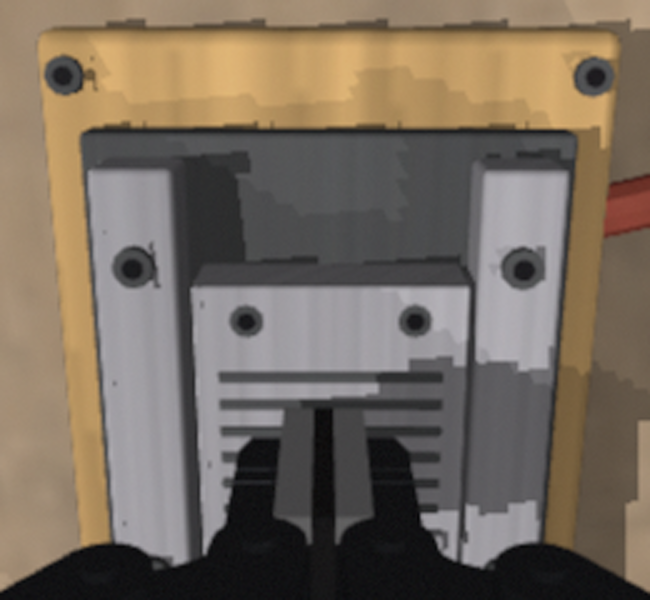

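View pics/w11s.png

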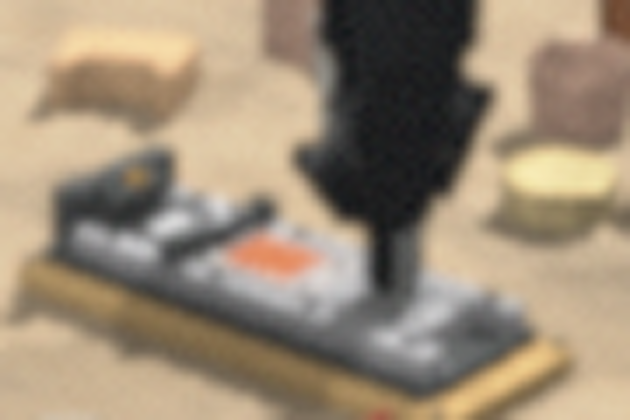

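Request:
drive_tool --plan '[[[0,0,0.2,0,0,0,0],[0,0,0.3,0,0,0,0],[0,0,0.4,0,0,0,0],[0,0,0.4,0,0,0,0],[0,0,0.2,0,0,0,0]]]'

```text
clock: 9.48
tcp_pos: [0.4792, -0.1475, -0.0025]
orientation: [0.521, -0.483, 0.52, 0.474]
wrist_force: [-3.7, -6.6, 17.0]
finger_gap: -0.0002
```

```bash
python3 look.py w12 s
```

```text
9.4833 [ 0.47917136 -0.14751403 -0.00251481] [-3.71779893 -6.64817263 17.01867193] -0.0002111144592421649
[[ 0.0092 -0.9964  0.0843]
 [-0.0091  0.0843  0.9964]
 [-0.9999 -0.0099 -0.0083]]
```

View pics/w12.png

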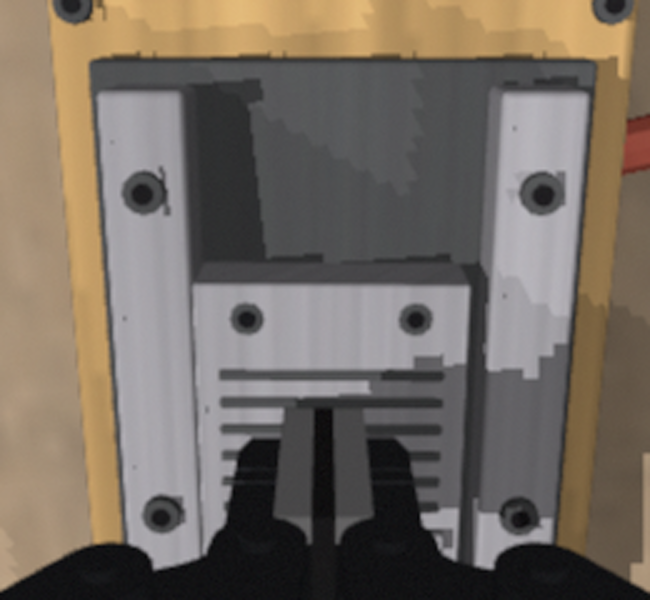

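View pics/w12s.png

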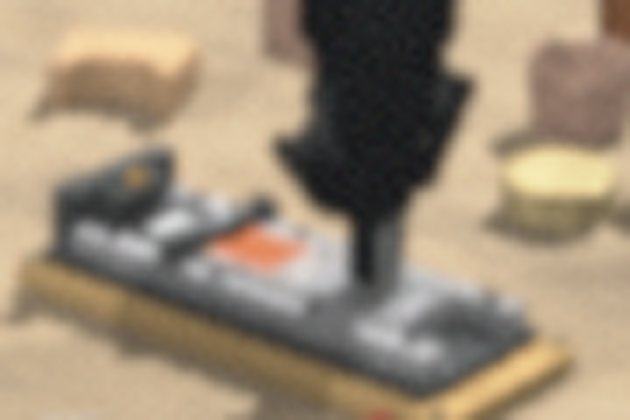

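Request:
drive_tool --plan '[[[0.1,0.05,0.2,0,0,0.1,0],[0.05,0.05,0.4,0,0,0.1,0],[0,0.05,0.4,0,0,0.1,0],[0,0.05,0.4,0,0,0,0],[0,0,0.4,0,0,0,0]]]'

```text
clock: 10.0
tcp_pos: [0.4805, -0.1311, -0.0026]
orientation: [0.52, -0.483, 0.522, 0.473]
wrist_force: [-4.5, -8.6, 25.6]
finger_gap: -0.0002
```

```bash
python3 look.py w13 s
```

```text
10.0 [ 0.48052051 -0.13110022 -0.00255762] [-4.51456698 -8.60083419 25.58796256] -0.00021386784311425112
[[ 0.0073 -0.9963  0.0852]
 [-0.0116  0.0851  0.9963]
 [-0.9999 -0.0083 -0.0109]]
```

View pics/w13.png

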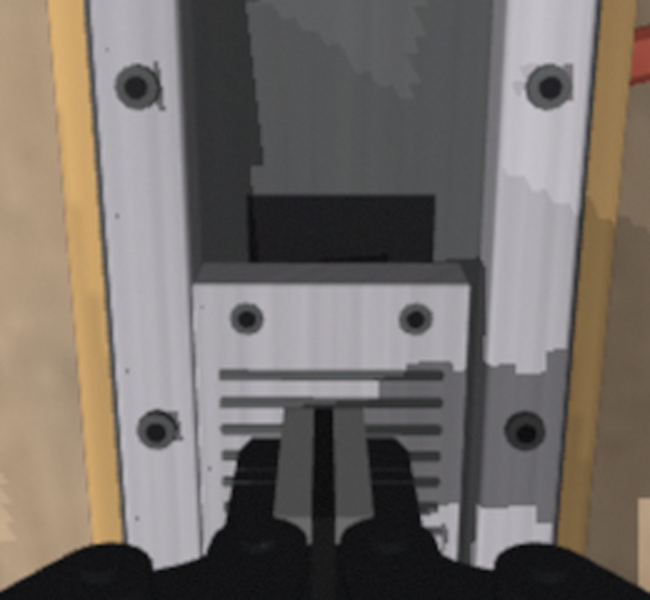

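View pics/w13s.png

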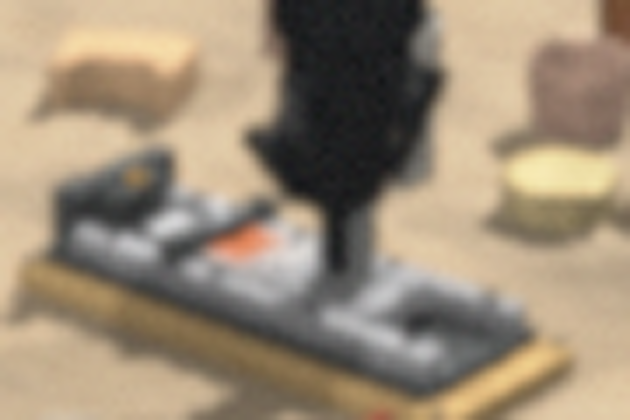

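Request:
drive_tool --plan '[[[0.05,0.1,0.3,0,0,0,0],[0,0.1,0.4,0,0,0,0],[0,0.05,0.4,0,0,0,0],[0,0.05,0.4,0,0,0,0],[0,0,0.4,0,0,0,0]]]'

```text
clock: 10.52
tcp_pos: [0.4812, -0.113, -0.0025]
orientation: [0.521, -0.484, 0.521, 0.472]
wrist_force: [-0.1, -10.9, 24.7]
finger_gap: 0.0001
```

```bash
python3 look.py w14 s
```

```text
10.5167 [ 0.48121305 -0.11299593 -0.00253692] [ -0.09387353 -10.86661001  24.70108896] 0.0001195357682075974
[[ 0.0109 -0.9963  0.0856]
 [-0.0135  0.0854  0.9963]
 [-0.9998 -0.012  -0.0125]]
```

View pics/w14.png

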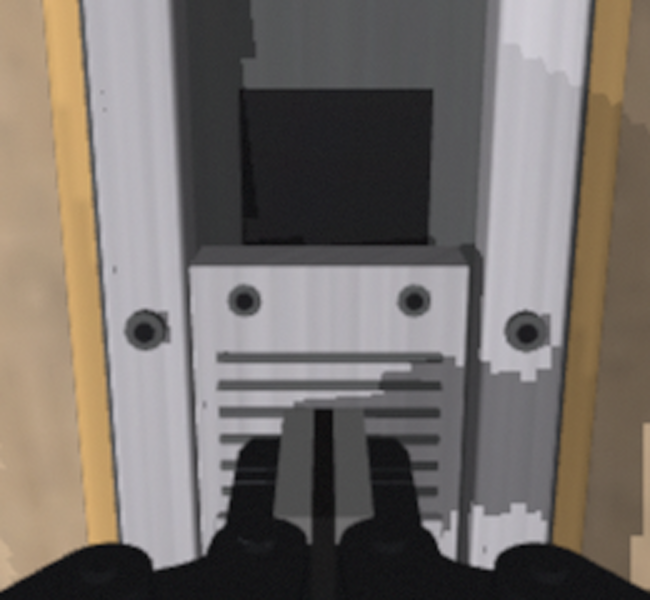

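View pics/w14s.png

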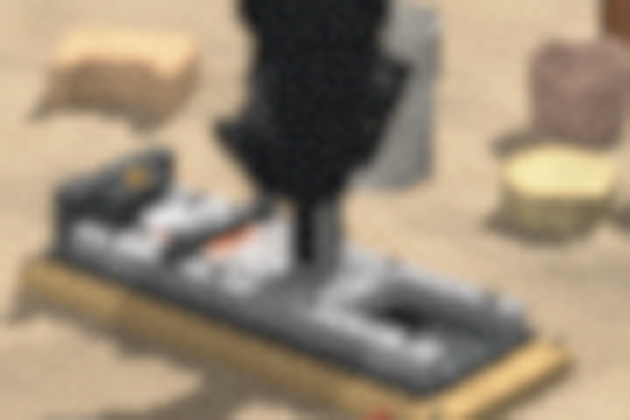

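Request:
drive_tool --plan '[[[0,0.05,0.3,0,0,0,0],[0,0.05,0.3,0,0,0,0],[0,0.05,0.3,0,0,0,0],[0,0,0.3,0,0,0,0],[0,0,0.3,0,0,0,0]]]'

```text
clock: 11.03
tcp_pos: [0.4812, -0.0976, -0.0025]
orientation: [0.521, -0.484, 0.521, 0.472]
wrist_force: [-1.3, -10.7, 26.0]
finger_gap: -0.0001
```

```bash
python3 look.py w15 s
```

```text
11.0333 [ 0.48115796 -0.09759795 -0.0025375 ] [ -1.26396403 -10.6640302   25.98940983] -9.402074370852254e-05
[[ 0.0112 -0.9963  0.0855]
 [-0.0128  0.0853  0.9963]
 [-0.9999 -0.0122 -0.0118]]
```

View pics/w15.png

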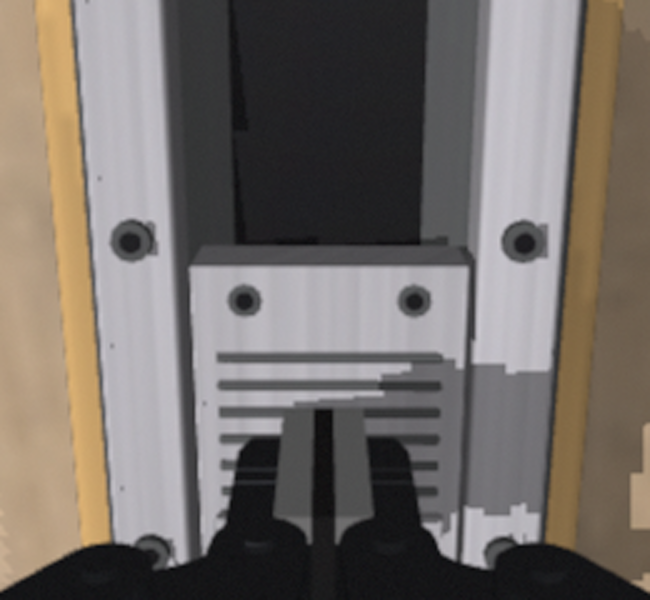

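View pics/w15s.png

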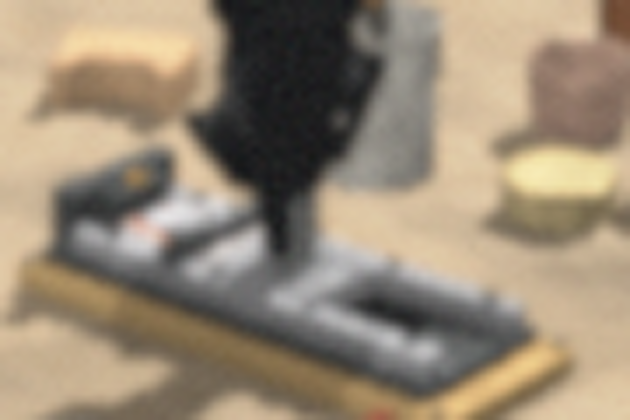

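Request:
drive_tool --plan '[[[0,0,0.3,0,0,0,0],[0,0,0.3,0,0,0,0],[0,0,0.3,0,0,0,0],[0,0,0.2,0,0,0,0],[0,0,0.1,0,0,0,0]]]'

```text
clock: 11.55
tcp_pos: [0.482, -0.0856, -0.0025]
orientation: [0.521, -0.484, 0.521, 0.472]
wrist_force: [-1.6, -13.6, 25.0]
finger_gap: -0.0
```

```bash
python3 look.py w16 s
```

```text
11.55 [ 0.4820499  -0.08564364 -0.00254839] [ -1.62961236 -13.62721476  25.03401249] -3.522386669585318e-05
[[ 0.0109 -0.9963  0.0853]
 [-0.0133  0.0851  0.9963]
 [-0.9999 -0.012  -0.0123]]
```

View pics/w16.png

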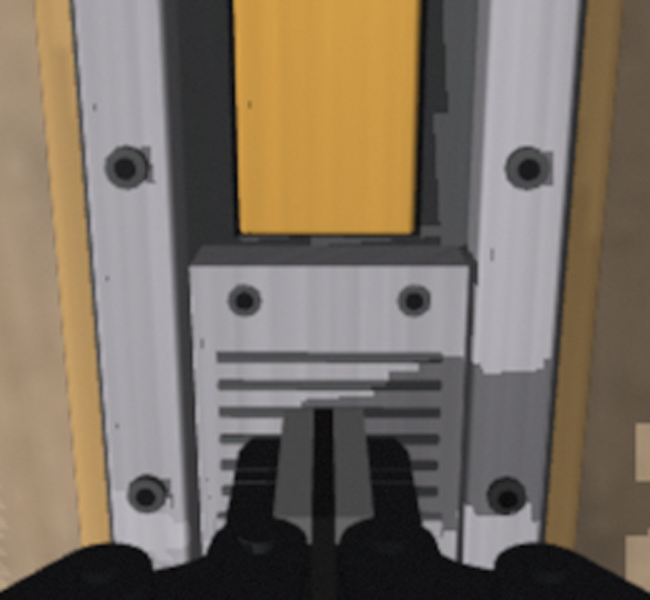

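View pics/w16s.png

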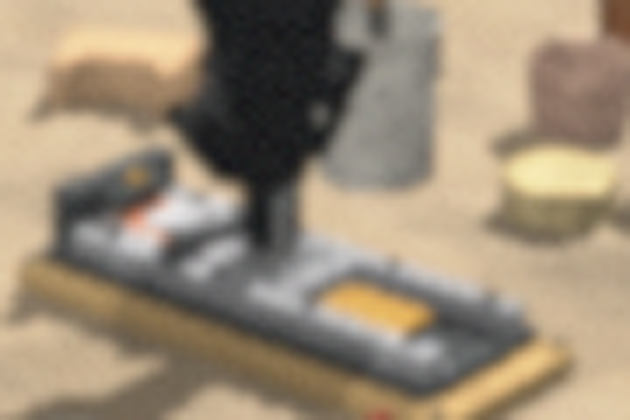

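The brass latch block now shows behind the shuttle, with its front edge at about row 232 of w16. It has sprung up. I'll push the last millimetres to the stop.

Request:
drive_tool --plan '[[[0,0,0.1,0,0,0,0],[0,0,0.1,0,0,0,0],[0,0,0.1,0,0,0,0],[0,0,0,0,0,0,0],[0,0,0,0,0,0,0]]]'

```text
clock: 12.07
tcp_pos: [0.4821, -0.0855, -0.0025]
orientation: [0.519, -0.485, 0.523, 0.47]
wrist_force: [-3.2, -22.2, 24.6]
finger_gap: 0.0002
```

```bash
python3 look.py w17
```

```text
12.0667 [ 0.48205049 -0.08553167 -0.00252802] [ -3.17737682 -22.20999398  24.60733304] 0.00019355781758359579
[[ 0.01   -0.9961  0.0872]
 [-0.0185  0.087   0.996 ]
 [-0.9998 -0.0116 -0.0176]]
```

View pics/w17.png

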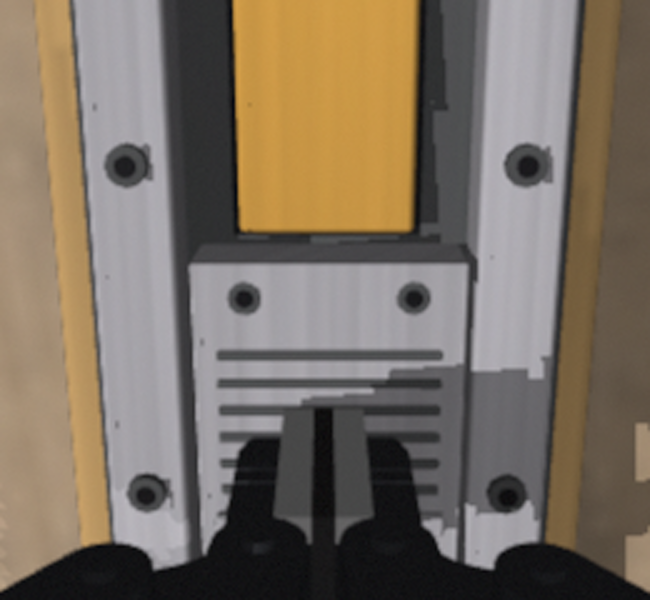

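Request:
drive_tool --plan '[[[-0.1,0,-0.15,0,0,0,0],[-0.2,0,-0.05,0,0,0,0],[-0.4,0,0,0,0,0,0],[-1,0,0,0,0,0,0],[-2,0,0,0,0,0,0]]]'

```text
clock: 12.53
tcp_pos: [0.473, -0.0779, 0.0281]
orientation: [0.519, -0.477, 0.522, 0.48]
wrist_force: [-0.5, -0.3, 0.1]
finger_gap: 0.0002
```

Request:
drive_tool --plan '[[[-3,0,0,0,0,0,0],[-4,0,0,0,0,0,0],[-4,0,0,0,0,0,0],[-3,0,-2,0,0,0,0],[-2,0,-2,0,0,0,0]]]'

```text
clock: 12.95
tcp_pos: [0.473, -0.1179, 0.1934]
orientation: [0.52, -0.481, 0.52, 0.478]
wrist_force: [1.3, -0.2, -0.1]
finger_gap: 0.0002
```

Request:
drive_tool --plan '[[[0,0,-3,0,0,0,0],[0,0,-3,0,0,0,0],[0,0,-2,0,0,0,0],[0,0,0,0,0,0,0],[0,0,0,0,0,0,0]]]'

```text
clock: 13.37
tcp_pos: [0.465, -0.1982, 0.1894]
orientation: [0.52, -0.478, 0.521, 0.479]
wrist_force: [-0.5, -0.0, 0.3]
finger_gap: 0.0001
```

Run:
```python
from h import *
from workcell import env
import pickle
st=env.get_state();pickle.dump(st,open("w18.pkl","wb"));print(st["clock"],st["tcp_pos"],st["wrist_force"])
im=env.read_camera("wrist")[:,:,::-1];cv2.imwrite("pics/w18.png",im);cv2.imwrite("pics/w18c.png",cv2.resize(im[100:340,190:370],None,fx=2.5,fy=2.5,interpolation=cv2.INTER_CUBIC))
im=env.read_camera("scene")[180:240,235:325,::-1];cv2.imwrite("pics/w18s.png",cv2.resize(im,None,fx=7,fy=7,interpolation=cv2.INTER_CUBIC))
im=env.read_camera("top")[:,:,::-1];cv2.imwrite("pics/t18.png",cv2.resize(im[130:300,180:460],None,fx=2.8,fy=2.8))
```

```text
13.3667 [ 0.46497007 -0.19823187  0.18939749] [-0.45845931 -0.03920997  0.26985123]
```

View pics/w18.png

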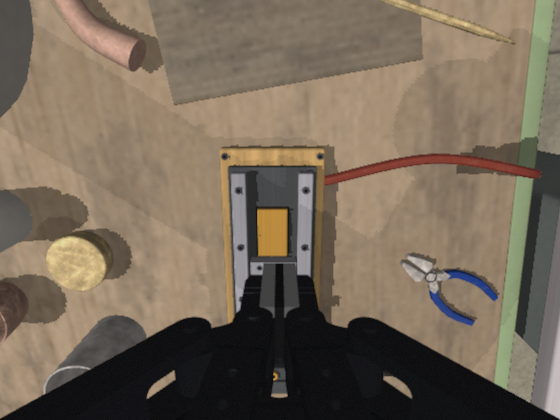

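View pics/w18s.png

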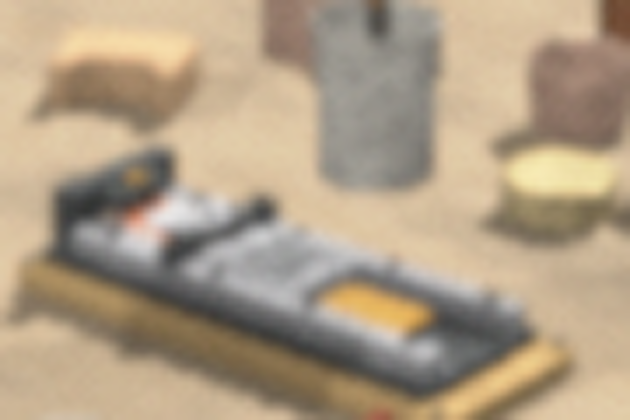

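View pics/t18.png

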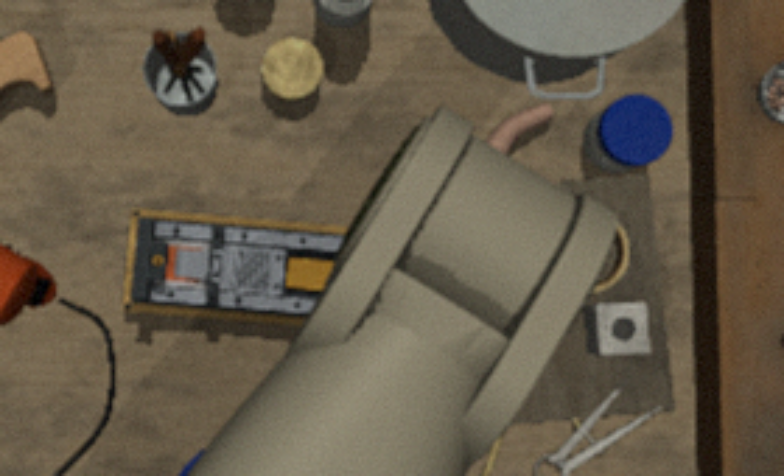

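Run:
```python
from workcell import env
print(env.hand_in())
```

```text
the job is handed in; nothing more can be done
None
```

The shuttle is in the jig against the end stop, the latch block has sprung up behind it, and the job is handed in at about 13.5 s of the 32 s allowed.

I pressed the shuttle onto the bed with the closed fingertips at about 25–27 N, pushed it about 73 mm along the channel under the bridge and leaf spring, then lifted clear and backed away.

**What the last checks showed**
- **At the stop:** the final push raised the wrist force along the channel from about 14 N to 22 N with no further travel.
- **Latch:** the brass block stands up directly behind the shuttle's rear edge in the wrist, scene and top views.
- **Shuttle:** it lies in its channel with the copper blank past the bridge, under the leaf spring.
- **Robot and surroundings:** the tool hangs free at a TCP reading of 0.19 m with near-zero wrist force. No standing thing in view looks moved, but I did not measure them.

**What disagreed or was not confirmed**
- **Tool height:** the fingertips touched the shuttle only when the TCP reading was about 40 mm lower than the stated tool frame predicts. I went by the pictures and the contact force instead.
- **Fingertip position:** the arm drifted about 4 mm sideways and tilted slightly under load, and the fingertips slid about 3.5 mm forward on the shuttle, about as far as the rib. I corrected the sideways drift on the way.
- **Joint values:** the latch depth and leaf angle cannot be read out, so I judged both from the pictures and forces.

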